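Find the empty incubator slot by touch and slide the dish home

ROBOT

A 7-joint arm with a two-finger parallel gripper is mounted at the origin on the work surface. World frame = base frame: x ahead of the robot, y to its left, z up, the work surface at z = 0. Lengths are in mm, angles in rad, forces in N, time in s.
With the tool pointing down it reaches from about 400 to 875 mm from the base axis. Payload 4.4 kg.
Tool frame: the origin (TCP) lies at the very end of the fingers, on their centre line; the grasp point (between the pads) lies 19 mm behind it; z points along the fingers, x is the direction in which the jaws open and shut, and the axes are right-handed (so a half turn about z gives the same grasp; the last joint's range is limited). The gripper opens to 85 mm and grips with 20 to 120 N. Pads are 22 mm wide; open, the fingers measure 114 mm over their backs; the gripper's body (76 mm by 85 mm) begins 54 mm behind the grasp point. The pads swing forward as they close: fully open they stand 13 mm farther back than shut.
Start: joints at [-1.255, 0.628, 0.038, 1.517, -0.027, 0.996, -0.02], TCP at [242.162, 603.221, 231.313] pointing down, gripper open.
Joint ranges: [-3.06, 3.06], [-0.37, 2.12], [-1.25, 1.32], [0.18, 2.47], [-1.1, 4.24], [0.23, 1.98], [-2.94, 2.94]. Speed limits (rad/s): [2.57, 2.57, 3.14, 3.14, 3.14, 3.14, 3.14].

INTERFACE

Orientations are given as [roll, pitch, yaw] about the fixed x, y, z axes, in that order (R = Rz(yaw) Ry(pitch) Rx(roll)).
In Python, from cell import ctrl, get_image, job, models gives the robot as it stands.
- The arm moves only by the tool move_arm, never from a script. Its argument "moves" is a list that holds one entry, the list of rows, each a list of 6 numbers: the shift along the tool's x, y, z in m, then the turn, a rotation vector about the tool's x, y, z in rad. A call has 1 to 20 rows; each row is the pose to reach, as a shift and turn from the pose commanded when the call began, along the tool's axes at that moment; what a row does not reach only later rows make up. A row lasts 1/8 s, in which the tool goes at most 62.5 mm and 10.7 degrees, less where a joint would pass 70% of its speed; a pose out of reach is approached as far as the arm can. A call with a gripper value outside its range is refused whole. "jaw" is the opening, from 0 (shut) to 1 (fully open), set as the call begins (left out, the last holds). The fingers move at their own pace and stop on an object; the grip force is fixed at half the most. Time passes only in rows, so rows that repeat a pose let the fingers close. It gives the time, the measured TCP pose, the force and the opening at its end, in the units of the state.
- ctrl.read_state(): the state, without advancing time (a new reading comes with each control period).
- get_image(name): name is "scene" or "top"; returns a dict with "color" (400x640x3 uint8, blue, green, red), "fov_y" (degrees; the focal length in pixels is half the picture's height over the tangent of half this angle, whatever the lens; pixels are square), "cx", "cy" (the principal point, pixels), "origin" and "orientation" of the camera in the world. Camera axes: x right, y up, looking along -z (the intrinsics and any distortion apply to the point x, -y, -z); pixel columns grow to the right and rows downward; lengths in mm; the calibration is good to about 2 mm. A picture is of the moment at which its call begins. There is no depth.
- job.finish_job(): hands the job in, once; it reports no verdict.
Trained networks look in the newest picture that a camera, given by its name, has taken for a name from the list of things; names that differ only in an ending like _2 or _b are one class to them, and where a whole thing is asked for, a point or a joint stands for the part that bears it (a point fixed in the world has none). Each returns a list of dicts, best first, with "score" (0 to 1); they miss things now and then, are a little off and sometimes report something else, mostly with a low value. They report only what shows in the picture. A call takes as long as a camera call. They do not tell look-alikes from the thing itself.
- models.cut_out(camera, thing): "pixels" (400x640 bool, what is visible of it) and "uv" ([column, row] in pixels, amid what is visible of it).
- models.place_of(camera, thing): "uv" ([column, row] in pixels: a listed point, or the origin of a listed thing).
The state is a dict: "clock": time; "qpos": joint angles; "qd": joint speeds; "tau": joint torques, N m; "eef_pos": TCP position; "tool_rot": TCP orientation; "force": force on the tool from outside, world axes, zero at the start; "torque": the same for the moment, N m; "width": finger opening in mm.
Only numpy, scipy, OpenCV 4.12 (cv2) and the standard library are available. Lean on these libraries where they do the work, as an engineer would, in place of code of your own. Each camera call takes 0.05 s, during which the arm holds its last target.

TASK

One of the five slots of the dish incubator is empty, but the closed flaps hide which. You can feel behind the flaps with the fork-ended pusher to find it; then use the pusher to slide the waiting 60 mm Petri dish flat along the deck and fully home into that slot, so that its flap drops shut behind it. For sterility do not touch the dish with the gripper or arm, leave the bystanders where they are, and finish with the pusher standing upright on the incubator's deck or the bench, clear of the flaps, and all flaps shut.

Things in the scene. Friction and masses are not known exactly. Their poses are not given: they have to be found in the camera images.
- incubator: bench-top dish incubator. White base 600 (y) x 360 mm (x), flat aluminium deck 24 mm above the bench, from x=-0.215 to the housing, y to +-0.296. Low white housing on its far part: 391 mm wide, top 45 mm above the deck, five slots side by side. Origin: bench level, middle of the row of slot mouths. +x points into the slots, +y along the row, z up
- slot0 (a point): slot 0 (numbers rise along the incubator's +y): point on its floor under the centre of a dish fully home, 56 mm behind the line of mouths; axes as the incubator's. Slots are 67 mm wide, 19.5 mm high, pitch 73 mm, between 6 mm dividers with rounded noses out to x=-0.005; floor level with the deck; fixed stop at x=0.0865
- slot1 (a point): slot 1, point as for slot 0. Four of the five slots hold a 60 mm dish, fully home (0.5 mm from the stop, its near edge 26 mm behind the line of mouths, hidden by the shut flap); one slot, a different one each time, is empty
- slot2 (a point): slot 2 (the middle one), point as for slot 0
- slot3 (a point): slot 3, point as for slot 0
- slot4 (a point): slot 4, point as for slot 0
- flap0 (a joint): flap of slot 0: opaque steel sheet 64 mm wide, 18 mm high, 1.6 mm thick, hanging by its weight from a hinge at its top edge, 4 mm behind the line of mouths, 19 mm above the deck. 0 = shut; grows to 1.5 as it swings inwards, into the slot; cannot swing outwards. Needs far less than 1 N; falls shut when nothing is under it
- flap1 (a joint): flap of slot 1, as flap0
- flap2 (a joint): flap of slot 2, as flap0
- flap3 (a joint): flap of slot 3, as flap0
- flap4 (a joint): flap of slot 4, as flap0
- dish_center (a point): centre (7.5 mm above its underside) of the waiting closed Petri dish: round, flat, clear plastic with pale agar, 60 mm in diameter, 15 mm high, 20 to 45 g, lying on the deck near its left or right end
- pusher_grip (a point): dish pusher, standing by itself on the deck near the other end: middle of its black grip (20 mm thick in x, 24 mm wide in y, 72 to 128 mm above the underside; this point 104 mm up). +x: pushing direction, z up. Steel sole 10 mm thick, 34 mm wide, from 12 mm behind the grip's axis to a shallow V fork whose tips are 62 mm ahead of it and 44 mm apart over all. 0.25 to 0.37 kg
- pusher_cup (a point): where the centre of a 60 mm dish lies when nestled in the pusher's fork: 85 mm ahead of the grip's axis, 7.5 mm above the pusher's underside. Axes as pusher_grip's
- jar_center (a point): bystander, leave alone: squat glass jar with white cap, 46 mm across, 60 mm tall, standing on the deck's edge nearest the robot; its centre, half-way up
- vial_center (a point): bystander, leave alone: amber glass bottle with black cap, 36 mm across, 72 mm tall, standing on the deck's edge nearest the robot; its centre, half-way up
- tub_center (a point): bystander, leave alone: white plastic tub with grey lid, 51 mm across, 46 mm tall, standing on the deck's edge nearest the robot; its centre, half-way up
- flask_a_center (a point): bystander, leave alone: conical glass flask with steel cap, 66 mm across at the foot, 33 mm at the cap, 110 mm tall, standing on the bench beyond an end of the incubator's deck; the point is half-way up
- flask_b_center (a point): bystander, leave alone: conical glass flask with steel cap, 66 mm across at the foot, 33 mm at the cap, 110 mm tall, standing on the bench beyond an end of the incubator's deck; the point is half-way up
- wash_bottle: bystander, leave alone: white plastic bottle, 64 mm across, 160 mm tall, on the bench to the left; origin under its centre
- dish_stack: bystander, leave alone: stack of three large dishes, 90 mm across, 45 mm tall, on the bench to the right; origin under its centre
Mind the look-alikes: they are no part of the job. What is shaped like the part that bears pusher_grip but blue or green is not meant.

How it is judged (in metres and radians):
At the end, for the whole second after the job is handed in: The dish lies flat on the floor of a slot, fully home (its centre within 7 mm of the home point in and across the slot) and at rest; all five flaps hang shut (below 0.08 rad); the pusher stands upright (within 0.12 rad) on the incubator's deck or on the bench (((x of dish_center in the frame of slot0 between -0.007 and 0.007 m and y of dish_center in the frame of slot0 between -0.007 and 0.007 m and z of dish_center in the frame of slot0 between 0.003 and 0.012 m) or (x of dish_center in the frame of slot1 between -0.007 and 0.007 m and y of dish_center in the frame of slot1 between -0.007 and 0.007 m and z of dish_center in the frame of slot1 between 0.003 and 0.012 m) or (x of dish_center in the frame of slot2 between -0.007 and 0.007 m and y of dish_center in the frame of slot2 between -0.007 and 0.007 m and z of dish_center in the frame of slot2 between 0.003 and 0.012 m) or (x of dish_center in the frame of slot3 between -0.007 and 0.007 m and y of dish_center in the frame of slot3 between -0.007 and 0.007 m and z of dish_center in the frame of slot3 between 0.003 and 0.012 m) or (x of dish_center in the frame of slot4 between -0.007 and 0.007 m and y of dish_center in the frame of slot4 between -0.007 and 0.007 m and z of dish_center in the frame of slot4 between 0.003 and 0.012 m)) and value of joint each of flap0, flap1, flap2, flap3, flap4 below 0.08 rad and linear speed of dish below 0.01 m/s and angle between pusher_grip's own z axis and vertical below 0.12 rad and height (world z) of pusher_grip between 0.095 and 0.133 m); the robot touches nothing.
It fails at once if the dish is touched by the gripper or the arm (contact force between dish and the fingers above 0.3 N or contact force between dish and the arm above 0.3 N).
It fails at once if the dish is tipped by more than 20 degrees (angle between dish_center's own z axis and vertical above 0.35 rad).
It fails at once if a bystander is moved by more than 20 mm (distance of any of jar_center, vial_center, tub_center, flask_a_center, flask_b_center, wash_bottle, dish_stack from where it was at the start of the episode above 0.02 m).
It also fails if it takes over 64 s, if anything falls off the work surface, if the arm or the gripper's body presses on something with over 40 N, if the wrist force passes 120 N, or if a joint passes its speed limit or range.

## Working session

There is one attempt and no reset: what is moved stays moved. The work goes in short steps, Python scripts to look and compute and a tool call to move; the robot and the scene stay as the last step left them, time stands still between calls to the robot, and variables do not carry over. Pictures are saved under pics/ and viewed, and the job is handed in when it is done.

Besides the shell and the picture viewer there is one more tool, called after "Request:" as name(argument=value, ...) on one line, values as JSON. move_arm: Moves the arm, as the interface text tells. Its arguments: {"type":"object","properties":{"moves":{"type":"array","items":{"type":"array","items":{"type":"array","items":{"type":"number"}}}},"jaw":{"type":"number"}},"required":["moves"]}

```bash
ls; mkdir -p pics; python3 - <<'E'
from cell import ctrl,get_image,job,models
import cv2
s=ctrl.read_state();print(s)
for n in("scene","top"):
    i=get_image(n);cv2.imwrite(f"pics/{n}0.png",i["color"])
    print({k:v for k,v in i.items() if k!="color"})
E
```

```text
pics
{'clock': 0.0, 'qpos': array([-1.25479383,  0.62935135,  0.03845279,  1.51840799, -0.02697517,
        0.99630978, -0.02001311]), 'qd': array([-0.00024321, -0.00046131, -0.00044436, -0.00139011, -0.00047123,
        0.00123813, -0.00023416]), 'tau': array([-2.78308435e-04, -5.63414097e+01,  1.22632753e+00, -1.93437964e+01,
        1.11299136e-02,  1.07747558e-02,  2.35491490e-05]), 'eef_pos': array([241.92997798, 602.59670964, 230.37314059]), 'tool_rot': array([3.14153834e+00, 1.95741648e-03, 1.18898450e+00]), 'force': array([-0.45748866, -0.04821264, -0.0564091 ]), 'torque': array([-0.01975681,  0.01311043, -0.00983175]), 'width': 85.09924587918412}
{'fov_y': 52.45683079664152, 'cx': 318.1647834073084, 'cy': 197.19888071297223, 'origin': array([1344.83360636, -761.24089469, 1189.53218104]), 'orientation': array([0.80033742, 0.00244341, 0.83248683])}
{'fov_y': 43.817991158326784, 'cx': 319.35002167238815, 'cy': 198.31059625600386, 'origin': array([2.42405054e+02, 9.86397232e-01, 1.57350572e+03]), 'orientation': array([ 0.18027531,  0.00745853, -1.56651649])}
```

View pics/scene0.png

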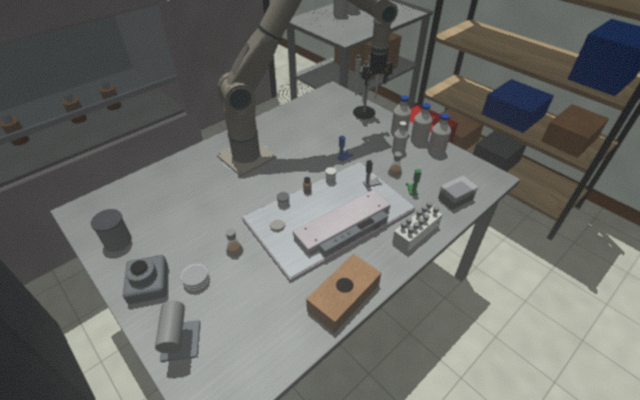

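View pics/top0.png

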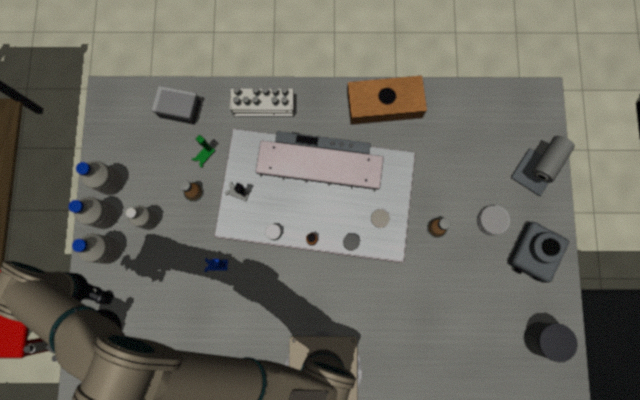

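The scene view shows the incubator at (330,215). The pusher with the black grip is at (369,172), and the look-alikes are blue (341,147) and green (415,182). The dish is at (278,226). In the top view the black pusher is at (240,188), the blue one at (217,265), the green one at (204,150) and the dish at (380,217). The jar, vial and tub are at (274,231), (312,239) and (351,241).

```bash
cat > h.py <<'E'
import numpy as np,cv2
from scipy.spatial.transform import Rotation as R
from cell import ctrl,get_image,job,models
def cam(i):
    f=200/np.tan(np.radians(i["fov_y"])/2)
    return f,i["cx"],i["cy"],np.array(i["origin"]),R.from_euler('xyz',i["orientation"]).as_matrix()
def ray(i,uv):
    f,cx,cy,o,M=cam(i)
    d=M@np.array([(uv[0]-cx)/f,-(uv[1]-cy)/f,-1]);return o,d
def at_z(i,uv,z):
    o,d=ray(i,uv);return o+d*(z-o[2])/d[2]
def proj(i,P):
    f,cx,cy,o,M=cam(i);p=M.T@(np.array(P)-o)
    return np.array([cx+f*p[0]/-p[2],cy-f*p[1]/-p[2]])
def tri(i1,u1,i2,u2):
    A=[];b=[]
    o1,d1=ray(i1,u1);o2,d2=ray(i2,u2)
    d1/=np.linalg.norm(d1);d2/=np.linalg.norm(d2)
    M=sum(np.eye(3)-np.outer(d,d) for d in(d1,d2))
    v=sum((np.eye(3)-np.outer(d,d))@o for o,d in((o1,d1),(o2,d2)))
    p=np.linalg.solve(M,v)
    n=np.cross(d1,d2);gap=abs((o2-o1)@n)/np.linalg.norm(n)
    return p,gap
E
python3 - <<'E'
from h import *
I={n:get_image(n) for n in("scene","top")}
for t in "incubator slot0 slot2 slot4 dish_center pusher_grip pusher_cup jar_center vial_center tub_center flask_a_center flask_b_center".split():
    r={}
    for n in I:
        L=models.place_of(n,t); r[n]=L
        print(t,n,[(np.round(l["uv"],1).tolist(),round(l["score"],2)) for l in L[:4]])
    if r["scene"] and r["top"]:
        p,g=tri(I["scene"],r["scene"][0]["uv"],I["top"],r["top"][0]["uv"]);print("   ",p.round(1),g.round(1))
E
```

```text
incubator scene [([336.6, 222.8], 0.9), ([284.4, 196.7], 0.63)]
incubator top [([317.2, 184.0], 0.86), ([185.5, 185.3], 0.46)]
    [581.6  24.2 -15. ] 7.2
slot0 scene [([311.5, 242.1], 0.68), ([326.2, 231.2], 0.68), ([341.9, 222.9], 0.66), ([375.4, 211.2], 0.56)]
slot0 top []
slot2 scene [([311.5, 242.1], 0.68), ([326.2, 231.2], 0.68), ([341.9, 222.9], 0.66), ([375.4, 211.2], 0.56)]
slot2 top []
slot4 scene [([311.5, 242.1], 0.68), ([326.2, 231.2], 0.68), ([341.9, 222.9], 0.66), ([375.4, 211.2], 0.56)]
slot4 top []
dish_center scene [([231.4, 244.1], 0.73), ([280.0, 221.4], 0.68), ([334.0, 219.4], 0.21)]
dish_center top [([382.1, 217.7], 0.52)]
    [ 431.1 -267.1  -17.9] 174.3
pusher_grip scene [([344.4, 138.0], 0.69), ([416.4, 175.2], 0.57)]
pusher_grip top [([238.8, 185.7], 0.72), ([199.2, 142.5], 0.68), ([215.9, 262.1], 0.67)]
    [489.6 196.5 278.6] 71.9
pusher_cup scene [([388.2, 178.2], 0.75), ([354.0, 150.8], 0.65), ([410.7, 178.6], 0.47)]
pusher_cup top [([188.9, 166.0], 0.6), ([193.1, 262.4], 0.56), ([217.4, 182.7], 0.54)]
    [595.3 389.1  35.6] 95.9
jar_center scene [([278.6, 221.2], 0.49), ([333.7, 176.1], 0.46)]
jar_center top [([273.5, 233.9], 0.49)]
    [ 370.1   52.  -135.6] 265.8
vial_center scene [([305.6, 186.2], 0.59)]
vial_center top [([308.2, 237.4], 0.46)]
    [393.4  40.8  48.1] 16.0
tub_center scene [([283.5, 197.5], 0.69)]
tub_center top [([351.9, 244.0], 0.62)]
    [380.7 -82.6  52.2] 9.7
flask_a_center scene [([398.3, 164.3], 0.58)]
flask_a_center top [([184.7, 185.8], 0.59)]
    [557.2 434.3  46. ] 6.7
flask_b_center scene [([232.0, 240.6], 0.68)]
flask_b_center top [([438.7, 221.0], 0.77)]
    [ 445.2 -356.6   63.5] 11.6
```

```bash
python3 - <<'E'
from h import *
i=get_image("top");c=i["color"]
cv2.imwrite("pics/top_z.png",cv2.resize(c[115:275,180:450],None,fx=2.96,fy=2.96,interpolation=cv2.INTER_CUBIC))
cv2.imwrite("pics/top_p.png",cv2.resize(c[165:215,215:275],None,fx=12,fy=12,interpolation=cv2.INTER_CUBIC))
i=get_image("scene");c=i["color"]
cv2.imwrite("pics/scene_z.png",cv2.resize(c[120:275,220:440],None,fx=3.6,fy=3.6,interpolation=cv2.INTER_CUBIC))
E
```

```text
(no output)
```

View pics/top_z.png

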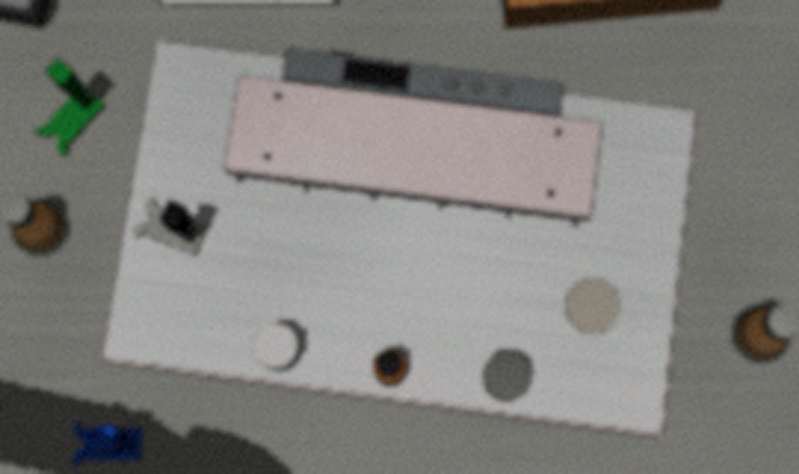

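View pics/top_p.png

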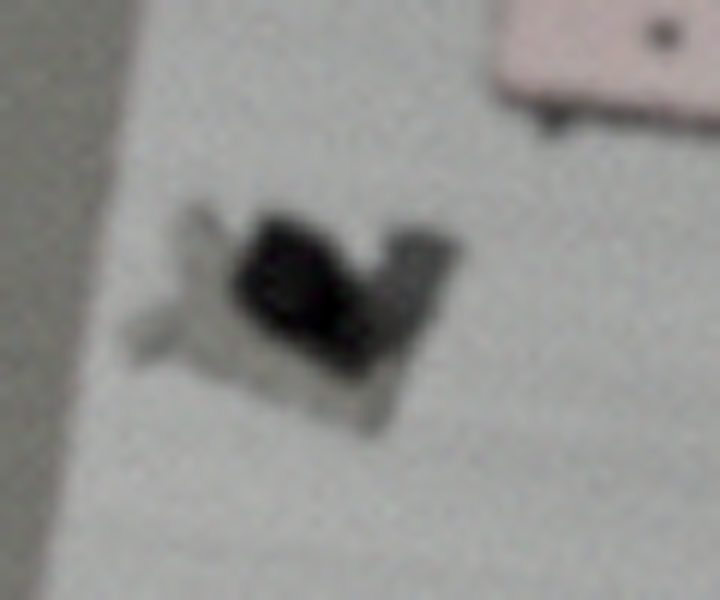

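View pics/scene_z.png

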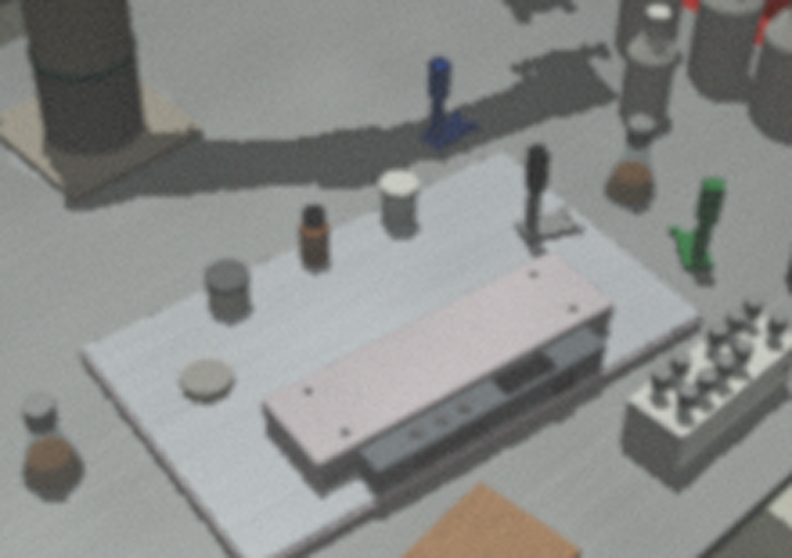

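```bash
cat > fit.py <<'E'
from h import *
from scipy.optimize import least_squares
I={n:get_image(n) for n in("scene","top")}
G={n:cv2.GaussianBlur(cv2.cvtColor(I[n]["color"],cv2.COLOR_BGR2GRAY),(0,0),0.8).astype(np.float32) for n in I}
c=[at_z(I["top"],u,24)[:2] for u in((234,130),(414,152),(402,262),(216,236))]
print(np.round(c,1))
c=np.array(c)
a=c[0]+c[1]-c[2]-c[3];yaw0=np.arctan2(a[1],a[0]);ctr=c.mean(0)
x0=ctr+35*np.array([np.cos(yaw0),np.sin(yaw0)])
p=np.array([x0[0],x0[1],yaw0]);print("init",p)
def W(p,q):
    cc,s=np.cos(p[2]),np.sin(p[2]);return np.array([p[0]+cc*q[0]-s*q[1],p[1]+s*q[0]+cc*q[1],q[2]])
# edges: (cam, start,end, )
def seg(a,b,n=40):return [np.array(a)+(np.array(b)-np.array(a))*t for t in np.linspace(.04,.96,n)]
E=[("top",seg((-215,-300,24),(-215,300,24)),"f"),("top",seg((-215,300,24),(145,300,24)),"l"),("top",seg((-215,-300,24),(145,-300,24)),"r"),
("top",seg((5,195.5,69),(75,195.5,69)),"hl"),("top",seg((5,-195.5,69),(75,-195.5,69)),"hr"),
("scene",seg((-215,-300,24),(145,-300,24)),"r"),("scene",seg((-215,-300,24),(-215,300,24)),"f"),
("scene",seg((145,300,24),(-215,300,24)),"l")]
def find(p,hw):
    out=[]
    for n,pts,k in E:
        uv=[proj(I[n],W(p,q)) for q in pts]
        t=uv[-1]-uv[0];t/=np.linalg.norm(t);nn=np.array([-t[1],t[0]])
        s=np.arange(-hw,hw+.01,.25)
        for q,u in zip(pts,uv):
            m=np.array([u+nn*k2 for k2 in s],np.float32)
            v=cv2.remap(G[n],m[:,:1].copy(),m[:,1:].copy(),cv2.INTER_LINEAR)[:,0]
            g=np.abs(v[8:]-v[:-8]) # over 2px
            j=g.argmax()
            if g[j]<15:continue
            out.append((n,q,u+nn*s[j+4],nn,k))
    return out
for hw in(8,5,4,3,3):
    o=find(p,hw)
    f=lambda p:[(proj(I[n],W(p,q))-u)@nn for n,q,u,nn,k in o]
    r=least_squares(f,p,loss="soft_l1",f_scale=.5,x_scale=[1,1,.01]);p=r.x
print("pose",p.round(4))
res=np.array(f(p))
for key in [(e[0],e[2]) for e in E]:
    m=[i for i,x in enumerate(o) if (x[0],x[4])==key];print(key,len(m),np.median(res[m]).round(2) if m else None,res[m].std().round(2) if m else None)
for n in I:
    only=[x for x in o if x[0]==n]
    f2=lambda p:[(proj(I[n],W(p,q))-u)@nn for _,q,u,nn,k in only]
    print(n,least_squares(f2,p,loss="soft_l1",f_scale=.5,x_scale=[1,1,.01]).x.round(4))
np.save("inc.npy",p)
E
python3 fit.py
```

```text
[[ 749.8  292.4]
 [ 677.1 -290.1]
 [ 325.4 -242.6]
 [ 403.9  336.6]]
init [ 5.73766469e+02  1.95029388e+01 -1.30819248e-01]
pose [ 5.789967e+02  1.979870e+01 -1.321000e-01]
('top', 'f') 40 0.0 0.29
('top', 'l') 40 -0.94 0.27
('top', 'r') 40 1.56 0.27
('top', 'hl') 0 None None
('top', 'hr') 20 -0.69 0.54
('scene', 'r') 40 0.55 0.17
('scene', 'f') 22 0.12 1.43
('scene', 'l') 33 0.97 0.87
scene [ 5.784824e+02  2.091180e+01 -1.297000e-01]
top [ 5.789264e+02  1.899550e+01 -1.318000e-01]
```

```bash
sed -i 's/-300,24/-296,24/g; s/,300,24/,296,24/g' fit.py; sed -i 's/^("scene",seg((145,296/("top",seg((145,296,24),(145,215,24)),"b"),("top",seg((145,-296,24),(145,-215,24)),"b"),("top",seg((0,190,69),(0,-190,69)),"hf"),("top",seg((88,-150,69),(88,-195,69)),"hb"),\n&/' fit.py; python3 fit.py
```

```text
[[ 749.8  292.4]
 [ 677.1 -290.1]
 [ 325.4 -242.6]
 [ 403.9  336.6]]
init [ 5.73766469e+02  1.95029388e+01 -1.30819248e-01]
pose [ 5.72725e+02  2.01466e+01 -1.34300e-01]
('top', 'f') 40 -2.0 0.22
('top', 'l') 40 0.51 0.27
('top', 'r') 40 0.26 0.32
('top', 'hl') 0 None None
('top', 'hr') 21 -0.49 0.15
('scene', 'r') 40 -0.49 0.2
('scene', 'f') 22 -0.5 1.67
('top', 'b') 80 -0.12 0.48
('top', 'b') 80 -0.12 0.48
('top', 'hf') 40 0.63 1.38
('top', 'hb') 1 -1.5 0.0
('scene', 'l') 37 0.24 0.87
scene [ 5.760461e+02  1.822950e+01 -1.289000e-01]
top [ 5.727724e+02  2.090040e+01 -1.343000e-01]
```

```bash
sed -i 's/^("top",seg((145,296.*$//' fit.py; python3 fit.py; python3 - <<'E'
from h import *
i=get_image("top");c=i["color"]
p=np.load("inc.npy")
v=c[160:205,250:395].copy()
v=cv2.resize(v,None,fx=5.5,fy=5.5,interpolation=cv2.INTER_CUBIC)
cc,s=np.cos(p[2]),np.sin(p[2])
for k in range(6):
  for x,col in((-5,(0,0,255)),):
    q=(x,(k-2.5)*73,24);P=(p[0]+cc*q[0]-s*q[1],p[1]+s*q[0]+cc*q[1],q[2])
    u=(proj(i,P)+.5-[250,160])*5.5;cv2.circle(v,tuple(int(t) for t in u),3,col,-1)
    print(proj(i,P))
cv2.imwrite("pics/nose.png",v)
E
```

```text
[[ 749.8  292.4]
 [ 677.1 -290.1]
 [ 325.4 -242.6]
 [ 403.9  336.6]]
init [ 5.73766469e+02  1.95029388e+01 -1.30819248e-01]
pose [ 5.786042e+02  1.950790e+01 -1.312000e-01]
('top', 'f') 40 -0.03 0.26
('top', 'l') 40 0.48 0.26
('top', 'r') 40 0.47 0.31
('top', 'hl') 0 None None
('top', 'hr') 18 -0.49 0.13
('scene', 'r') 40 -0.5 0.19
('scene', 'f') 22 0.25 1.46
('scene', 'l') 35 0.26 0.87
scene [ 5.768576e+02  1.811070e+01 -1.270000e-01]
top [ 5.78770e+02  2.03129e+01 -1.31600e-01]
[374.37569972 190.71445064]
[351.5370602  187.70451609]
[328.76474553 184.70332258]
[306.05846722 181.71083208]
[283.41793843 178.72700681]
[260.842874   175.75180916]
```

View pics/nose.png

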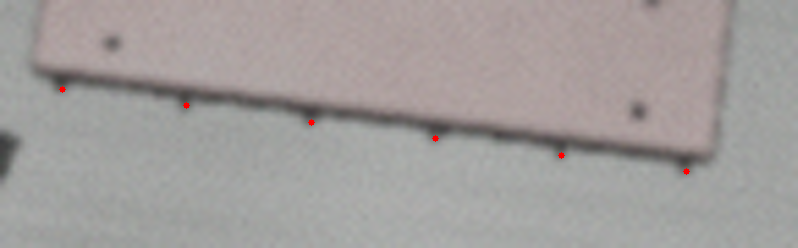

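```bash
python3 - <<'E'
from h import *
from scipy.optimize import minimize
from cell import models
I={n:get_image(n) for n in("scene","top")}
box={"top":(215,165,275,215),"scene":(355,150,400,200)}
S=6
G={}
for n,(a,b,c,d) in box.items():
    g=cv2.cvtColor(I[n]["color"],cv2.COLOR_BGR2GRAY)[b:d,a:c]
    G[n]=cv2.resize(g,None,fx=S,fy=S,interpolation=cv2.INTER_CUBIC).astype(float)
    print(n,np.percentile(g,[0,2,5,10,20,50]))
cv2.imwrite("pics/sp.png",G["scene"])
def poly(n,P):
    a,b,_,_=box[n];return np.array([(proj(I[n],q)+.5-[a,b])*S-.5 for q in P],np.float32)
# dark masks of grip
M={n:(cv2.GaussianBlur(G[n],(0,0),2)<(48 if n=="top" else 55)).astype(np.uint8) for n in G}
for n in M:
    k,l,st,ce=cv2.connectedComponentsWithStats(M[n]);j=1+st[1:,4].argmax();M[n]=(l==j).astype(np.uint8);print(n,st[j],ce[j]/S+np.array(box[n][:2]))
    cv2.imwrite(f"pics/m_{n}.png",M[n]*120+G[n]//2)
def hull(p,n,z0=72,z1=128):
    c,s=np.cos(p[2]),np.sin(p[2])
    P=[(p[0]+c*x-s*y,p[1]+s*x+c*y,24+z) for x in(-10,10) for y in(-12,12) for z in(z0,z1)]
    h=cv2.convexHull(poly(n,P));m=np.zeros(G[n].shape,np.uint8);cv2.fillConvexPoly(m,np.round(h*8).astype(np.int32),1,shift=3);return m
def cost(p,ns=("top","scene")):
    t=0
    for n in ns:
        m=hull(p,n);t+=1-(m&M[n]).sum()/(m|M[n]).sum()
    return t
best=None
o=at_z(I["top"],(238.8,185.7),128)
for y in np.arange(0.9,1.9,.2):
    r=minimize(cost,[o[0],o[1],y],method="Nelder-Mead",options=dict(initial_simplex=[[o[0],o[1],y],[o[0]+15,o[1],y],[o[0],o[1]+15,y],[o[0],o[1],y+.2]]))
    print(r.x.round(3),r.fun.round(3),cost(r.x,("top",)).round(3))
    if best is None or r.fun<best.fun:best=r
E
```

```text
top [  0.    27.98  78.   111.   118.   161.  ]
scene [ 49.  65.  78.  85. 107. 147.]
top [ 120  114   78   71 3138] [240.96298067 189.95336733]
scene [ 75  95  16  40 279] [368.47670251 169.12903226]
[534.923 247.405   1.113] 1.224 0.305
[535.159 247.317   1.163] 1.23 0.31
[532.46  247.45    1.604] 1.228 0.303
[531.054 247.227   2.404] 1.049 0.133
[531.115 247.126   2.402] 1.046 0.131[ WARN:0@2.578] global loadsave.cpp:1063 imwrite_ Unsupported depth image for selected encoder is fallbacked to CV_8U.
```

```bash
cd pics; python3 -c "
import cv2,numpy as np
a=cv2.imread('m_top.png');b=cv2.imread('m_scene.png');c=cv2.imread('sp.png')
h=max(x.shape[0] for x in(a,b));v=[cv2.copyMakeBorder(x,0,h-x.shape[0],0,0,0) for x in(a,b)]
o=cv2.hconcat(v);print(o.shape);cv2.imwrite('mm.png',o)"
```

```text
(300, 630, 3)
```

View pics/mm.png

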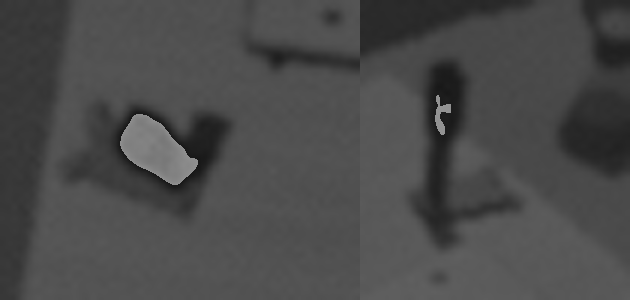

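```bash
python3 - <<'E'
from h import *
from scipy.optimize import least_squares
I={n:get_image(n) for n in("scene","top")}
px=np.array([(380,432),(128,345),(192,205)])/12+[215,165]-.5
P=np.array([at_z(I["top"],u,34)[:2] for u in px]);print(P.round(1))
L=np.array([(-12,17),(62,21),(62,-21)])
def f(p):
    c,s=np.cos(p[2]),np.sin(p[2]);return (L@np.array([[c,s],[-s,c]])+p[:2]-P).ravel()
r=least_squares(f,[530,245,1.2],x_scale=[1,1,.01]);print(r.x.round(3),r.fun.round(1))
# grip in the scene
b=(355,150,400,200)
g=cv2.cvtColor(I["scene"]["color"],cv2.COLOR_BGR2GRAY)[150:200,355:400]
print(g[5:30,8:20])
p=r.x
for z in(152,124,96):print(z,proj(I["scene"],(p[0],p[1],z)),proj(I["top"],(p[0],p[1],z)))
E
```

```text
[[515.3 244. ]
 [538.3 311.1]
 [576.  295.6]]
[534.28  246.888   1.182] [-1.3 -1.8  0.1  1.1  1.2  0.7]
[[ 92  92 101 113 126 138 141 138 143 146 146 145]
 [110 116 125 137 144 146 146 146 143 144 144 147]
 [139 142 142 148 145 146 148 144 145 146 146 146]
 [149 148 145 146 145 144 143 142 145 146 147 145]
 [147 146 145 143 139 130 127 128 133 145 147 145]
 [146 147 143 135 114  99  89  93 116 141 147 146]
 [146 145 135 112  84  66  61  70  97 131 140 146]
 [146 147 136 105  68  58  54  60  75 111 137 148]
 [146 144 133  97  63  56  55  56  66  95 128 146]
 [155 142 127  91  59  56  57  54  60  96 136 144]
 [165 152 129  86  56  54  57  55  70 106 141 146]
 [177 167 136  85  57  57  55  52  68 104 141 150]
 [178 172 144  86  59  56  58  53  64 110 143 149]
 [174 172 147  87  54  55  55  58  73 108 144 150]
 [175 170 145  88  60  53  53  59  76 110 143 150]
 [176 170 144  88  55  57  55  60  80 122 146 146]
 [175 172 147  95  60  53  50  67  97 130 147 147]
 [178 174 158 113  72  55  61  77 119 145 152 155]
 [177 175 160 128  77  64  70 109 151 171 165 151]
 [176 173 163 123  81  68  85 130 170 179 177 162]
 [178 172 157 114  77  71  94 138 173 180 179 174]
 [177 172 155 109  77  74  97 141 174 179 178 180]
 [180 179 153 100  74  74 102 145 174 178 176 169]
 [181 177 153 101  70  78 104 145 169 172 169 162]
 [181 175 147  97  68  77 110 143 159 162 155 146]]
152 [368.33902449 161.06720055] [239.23522495 187.02089829]
124 [367.76593153 166.40890162] [240.7961682  188.91749052]
96 [367.20615627 171.62647067] [242.30008022 190.74478811]
```

```bash
python3 - <<'E'
from h import *
I={n:get_image(n) for n in("scene","top")}
inc=np.array([579.,19.8,-.1315]);np.save("inc.npy",inc)
c,s=np.cos(inc[2]),np.sin(inc[2])
loc=lambda P:np.array([c*(P[0]-inc[0])+s*(P[1]-inc[1]),-s*(P[0]-inc[0])+c*(P[1]-inc[1])])
for t,z in(("dish_center",31.5),("jar_center",54),("vial_center",60),("tub_center",47),("flask_b_center",55),("flask_a_center",55)):
    for n in I:
        for l in models.place_of(n,t)[:3]:
            P=at_z(I[n],l["uv"],z);print(t,n,np.round(l["uv"],1),P.round(1),"loc",loc(P).round(1))
for n in I:
    for l in models.cut_out(n,"dish_center")[:2]:
        m=l["pixels"];(u,v),r=cv2.minEnclosingCircle(np.argwhere(m)[:,::-1].astype(np.float32));print(n,l["score"],l["uv"],(u,v),r,m.sum(),loc(at_z(I[n],(u,v),37 if n=="top" else 31)))
g=cv2.cvtColor(I["top"]["color"],cv2.COLOR_BGR2GRAY)
v=cv2.resize(I["top"]["color"][195:260,330:460],None,fx=6,fy=6,interpolation=cv2.INTER_CUBIC);cv2.imwrite("pics/dz.png",v)
E
```

```text
dish_center scene [278.8 222.5] [ 461.6 -166.3   31.5] loc [ -92.  -199.8]
dish_center top [379.4 218.7] [ 459.2 -174.3   31.5] loc [ -93.4 -208.1]
jar_center scene [330.5 176.1] [417.9 149.3  54. ] loc [-176.7  107.2]
jar_center top [273.  232.4] [412.5 155.3  54. ] loc [-182.8  112.5]
vial_center scene [193.8 279.9] [ 495.1 -547.4   60. ] loc [  -8.8 -573.3]
vial_center scene [306.6 187.8] [409.4  22.2  60. ] loc [-168.4  -19.8]
vial_center top [307.6 238.4] [393.8  48.8  60. ] loc [-187.4    4.4]
tub_center scene [283.3 199.1] [385.8 -81.9  47. ] loc [-178.2 -126.2]
tub_center scene [312.6 242.4] [ 632.7 -144.3   47. ] loc [  74.7 -155.6]
tub_center scene [335.1 219. ] [604.7  -3.8  47. ] loc [ 28.6 -20.1]
tub_center top [350.4 242.5] [383.  -82.3  47. ] loc [-180.9 -126.9]
flask_b_center scene [233.1 240.6] [ 437.5 -355.3   55. ] loc [ -91.1 -390.4]
flask_b_center top [438.9 222.2] [ 445.6 -354.    55. ] loc [ -83.2 -388.1]
flask_b_center top [488.5 220.8] [ 450.4 -506.2   55. ] loc [ -58.5 -538.3]
flask_b_center top [382.6 219.3] [ 454.  -181.4   55. ] loc [ -97.5 -215.9]
flask_a_center scene [395.7 165.1] [558.  408.6  55. ] loc [-71.8 382.7]
flask_a_center top [186.5 185.1] [559.9 428.9  55. ] loc [-72.6 403.1]
scene 0.69 [279.8, 222.6] (277.5, 225.0) 8.20071029663086 187 [ -84.11168011 -210.34913756]
scene 0.19 [371.3, 181.6] (371.9507751464844, 174.38082885742188) 13.95198917388916 272 [-103.73346122  277.46515401]
top 0.7 [144.0, 218.0] (142.0, 216.0) 17.088106155395508 590 [-185.42080099  528.78405143]
top 0.65 [382.4, 218.4] (380.1785583496094, 217.64285278320312) 9.60750961303711 285 [ -90.57190273 -209.635522  ]
```

View pics/dz.png

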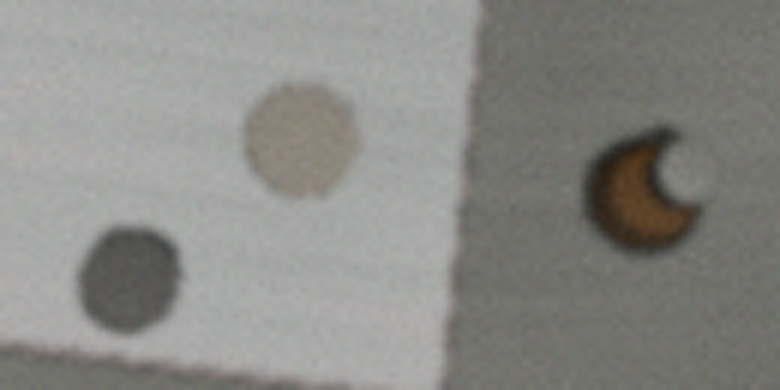

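```bash
cat >> h.py <<'E'
inc=np.load("inc.npy") if __import__("os").path.exists("inc.npy") else None
def l2w(q):
    c,s=np.cos(inc[2]),np.sin(inc[2]);return np.array([inc[0]+c*q[0]-s*q[1],inc[1]+s*q[0]+c*q[1]])
def w2l(P):
    c,s=np.cos(inc[2]),np.sin(inc[2]);return np.array([c*(P[0]-inc[0])+s*(P[1]-inc[1]),-s*(P[0]-inc[0])+c*(P[1]-inc[1])])
def tool():
    s=ctrl.read_state();return s,np.array(s["eef_pos"]),R.from_euler('xyz',s["tool_rot"])
def row(P,yaw,zref=None):
    """shift(m)+rotvec in tool axes from present measured pose to world P(mm), tool down with yaw"""
    s,p,T=tool();d=T.inv().apply(np.array(P)-p)/1000
    return np.r_[d,(T.inv()*R.from_euler('xyz',[np.pi,0,yaw])).as_rotvec()].round(4)
E
python3 - <<'E'
from h import *
print(row((535,248,230),1.18).tolist());print(row((535,248,109),1.18).tolist())
E
```

```text
[-0.2205, 0.4041, 0.0013, -0.0, 0.0, 0.0089]
[-0.2205, 0.4041, 0.1223, -0.0, 0.0, 0.0089]
```

Pusher candidates in the top view are black/steel (240,188), blue (217,265) and green (204,150). I choose the black grip with the steel sole standing on the deck, which the close crop top_p confirmed.

Request:
move_arm(moves=[[[-0.028, 0.051, 0, 0, 0, 0.001], [-0.055, 0.101, 0, 0, 0, 0.002], [-0.083, 0.152, 0, 0, 0, 0.003], [-0.11, 0.202, 0, 0, 0, 0.004], [-0.138, 0.253, 0, 0, 0, 0.006], [-0.165, 0.303, 0, 0, 0, 0.007], [-0.193, 0.354, 0.001, 0, 0, 0.008], [-0.2205, 0.404, 0.001, 0, 0, 0.009], [-0.2205, 0.404, 0.001, 0, 0, 0.009], [-0.2205, 0.404, 0.001, 0, 0, 0.009]]], jaw=1)

```text
clock: 4.1
eef_pos: [534.7, 248.4, 230.3]
tool_rot: [-3.141, -0.0, 1.18]
force: [-0.4, 0.1, -0.8]
width: 85.4
```

```bash
python3 - <<'E'
from h import *
i=get_image("top");print(ctrl.read_state()["eef_pos"],ctrl.read_state()["tool_rot"])
j=get_image("scene")
a=cv2.resize(i["color"][150:230,190:290],None,fx=4,fy=4,interpolation=cv2.INTER_CUBIC)
b=cv2.resize(j["color"][110:190,320:420],None,fx=4,fy=4,interpolation=cv2.INTER_CUBIC)
cv2.imwrite("pics/g1.png",cv2.hconcat([a,b]))
print(row((535,248,109),1.18).tolist())
E
```

```text
[534.10418818 249.32735531 230.25191748] [-3.14051782e+00 -6.14051306e-04  1.18146814e+00]
[-0.0013, 0.0018, 0.1213, -0.001, -0.0006, 0.0025]
```

View pics/g1.png

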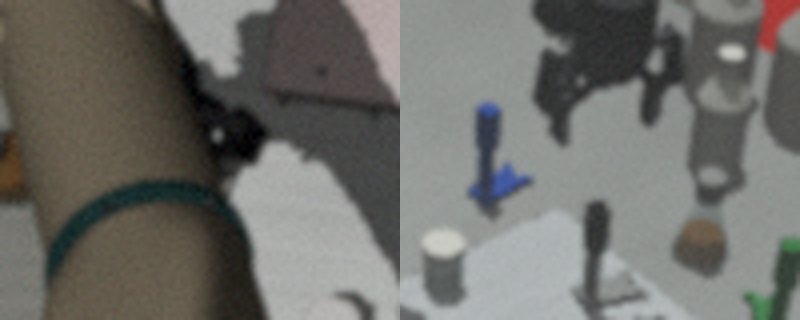

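The top view is blocked by the arm. The scene crop shows the fingers at (560,125) and (652,110), straddling the pusher's grip at (596,215). I'm descending.

Request:
move_arm(moves=[[[0, 0, 0.03, 0, 0, 0], [0, 0, 0.06, 0, 0, 0.001], [0, 0, 0.09, 0, 0, 0.002], [0, 0, 0.11, 0, 0, 0.002], [0, 0, 0.121, 0, 0, 0.002], [0, 0, 0.121, 0, 0, 0.002]]])

```text
clock: 4.95
eef_pos: [534.2, 248.9, 108.9]
tool_rot: [-3.141, 0.001, 1.18]
force: [-0.1, 0.5, -0.4]
width: 85.6
```

Request:
move_arm(moves=[[[0, 0, 0, 0, 0, 0], [0, 0, 0, 0, 0, 0], [0, 0, 0, 0, 0, 0], [0, 0, 0, 0, 0, 0], [0, 0, 0, 0, 0, 0], [0, 0, 0, 0, 0, 0]]], jaw=0)

```text
clock: 5.7
eef_pos: [535.6, 248.5, 109.9]
tool_rot: [3.141, -0.001, 1.178]
force: [0.1, 0.8, 4.6]
width: 19.7
```

```bash
python3 - <<'E'
from h import *
print(w2l((535,248)))
P=l2w((-88,146));print(P)
print(row((*l2w((-95,215)),114.5),.6).tolist())
print(row((*l2w((-90,146)),112),inc[2]).tolist())
E
```

```text
[-73.54200797 220.46045692]
[510.90347872 176.07816159]
[-0.0115, -0.0197, -0.0047, 0.0006, -0.0017, 0.578]
[-0.0769, 0.003, -0.0022, -0.0, -0.0019, 1.3095]
```

Request:
move_arm(moves=[[[0, 0, -0.004, 0, 0, 0], [-0.006, -0.009, -0.005, 0, 0, 0.15], [-0.012, -0.018, -0.005, 0, 0, 0.3], [-0.02, -0.018, -0.005, 0, 0, 0.46], [-0.03, -0.015, -0.005, 0, 0, 0.62], [-0.04, -0.012, -0.005, 0, 0, 0.78], [-0.05, -0.009, -0.005, 0, 0, 0.94], [-0.06, -0.005, -0.004, 0, 0, 1.1], [-0.07, 0, -0.003, 0, -0.001, 1.25], [-0.077, 0.003, -0.002, 0, -0.002, 1.31], [-0.077, 0.003, -0.002, 0, -0.002, 1.31], [-0.077, 0.003, -0.002, 0, -0.002, 1.31]]])

```text
clock: 7.2
eef_pos: [508.0, 176.3, 111.2]
tool_rot: [3.141, 0.002, -0.13]
force: [-0.1, -0.7, -2.6]
width: 19.0
```

```bash
python3 - <<'E'
from h import *
i=get_image("top");j=get_image("scene");s,p,T=tool();print(p,s["tool_rot"],s["force"],w2l(p),s["width"])
a=cv2.resize(i["color"][150:230,210:310],None,fx=4,fy=4,interpolation=cv2.INTER_CUBIC)
b=cv2.resize(j["color"][130:230,310:410],None,fx=4,fy=4,interpolation=cv2.INTER_CUBIC)
cv2.imwrite("pics/g2.png",cv2.hconcat([cv2.copyMakeBorder(a,0,80,0,0,0),b]))
print(row((*l2w((-90,146)),112),inc[2]).tolist())
E
```

```text
[508.10597213 176.37800226 111.28630444] [ 3.14096199e+00  1.74803782e-03 -1.30437145e-01] [ 0.0661457   0.17674654 -1.78437695] [-90.81266934 145.93043913] 19.792992544931828
[0.0008, -0.0001, -0.0007, 0.0006, 0.0017, 0.0011]
```

View pics/g2.png

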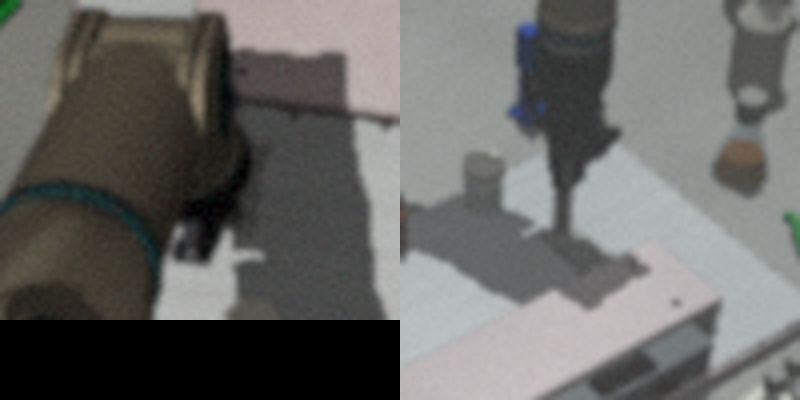

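The arm is above the deck near slot 4, with the sole upright just behind the mouths. I'm starting to feel behind the slot 4 flap.

Request:
move_arm(moves=[[[0, 0, -0.0015, 0, 0, 0.001], [0.01, 0, -0.0015, 0, 0, 0.001], [0.025, 0, -0.0015, 0, 0, 0.001], [0.04, 0, -0.0015, 0, 0, 0.001], [0.052, 0, -0.0015, 0, 0, 0.001], [0.058, 0, -0.0015, 0, 0, 0.001], [0.058, 0, -0.0015, 0, 0, 0.001]]])

```text
clock: 8.18
eef_pos: [565.8, 168.0, 112.5]
tool_rot: [3.14, 0.002, -0.133]
force: [0.0, -0.1, -2.6]
width: 19.2
```

Request:
move_arm(moves=[[[0.002, 0, 0, 0, 0, 0], [0.004, 0, 0, 0, 0, 0], [0.006, 0, 0, 0, 0, 0]]])

```text
clock: 8.55
eef_pos: [568.5, 168.3, 112.1]
tool_rot: [3.141, 0.008, -0.132]
force: [-7.1, 1.5, -0.9]
width: 19.3
```

Contact at axis x ≈ -30 with 7 N, exactly where a home dish would meet the fork, so slot 4 is occupied. Next is slot 3.

Request:
move_arm(moves=[[[-0.02, 0, 0, 0, 0, 0], [-0.04, 0, 0, 0, 0, 0], [-0.057, 0, 0, 0, 0, 0], [-0.057, 0.02, 0, 0, 0, 0], [-0.057, 0.05, 0, 0, 0, 0], [-0.057, 0.073, 0, 0, 0, 0], [-0.057, 0.073, 0, 0, 0, 0], [-0.045, 0.073, 0, 0, 0, 0], [-0.03, 0.073, 0, 0, 0, 0], [-0.015, 0.073, 0, 0, 0, 0], [-0.007, 0.073, 0, 0, 0, 0], [-0.007, 0.073, 0, 0, 0, 0]]])

```text
clock: 10.05
eef_pos: [555.9, 96.3, 112.7]
tool_rot: [3.141, 0.001, -0.132]
force: [-0.9, -0.4, -2.6]
width: 19.7
```

Request:
move_arm(moves=[[[0.002, 0, 0, 0, 0, 0], [0.004, 0, 0, 0, 0, 0], [0.006, 0, 0, 0, 0, 0]]])

```text
clock: 10.42
eef_pos: [558.8, 95.8, 112.4]
tool_rot: [3.141, 0.006, -0.132]
force: [-5.9, 1.0, -1.7]
width: 19.4
```

```bash
python3 - <<'E'
from h import *
s,p,T=tool();print(p,w2l(p),s["tool_rot"],s["force"])
E
```

```text
[558.75495375  95.79597984 112.41652025] [-30.03495179  72.68529784] [ 3.14076432  0.00628176 -0.13234228] [-5.88139498  0.96394949 -1.7400827 ]
```

Slot 3 is occupied as well: 5.9 N at x = -30. Next is slot 2.

Request:
move_arm(moves=[[[-0.02, 0, 0, 0, 0, 0], [-0.04, 0, 0, 0, 0, 0], [-0.057, 0, 0, 0, 0, 0], [-0.057, 0.02, 0, 0, 0, 0], [-0.057, 0.05, 0, 0, 0, 0], [-0.057, 0.073, 0, 0, 0, 0], [-0.057, 0.073, 0, 0, 0, 0], [-0.045, 0.073, 0, 0, 0, 0], [-0.03, 0.073, 0, 0, 0, 0], [-0.015, 0.073, 0, 0, 0, 0], [-0.007, 0.073, 0, 0, 0, 0], [-0.007, 0.073, 0, 0, 0, 0]]])

```text
clock: 11.92
eef_pos: [545.2, 24.3, 112.7]
tool_rot: [3.141, 0.001, -0.132]
force: [-0.4, 0.4, -3.6]
width: 19.6
```

Request:
move_arm(moves=[[[0.002, 0, 0, 0, 0, 0], [0.004, 0, 0, 0, 0, 0], [0.006, 0, 0, 0, 0, 0]]])

```text
clock: 12.3
eef_pos: [550.2, 22.9, 112.9]
tool_rot: [3.141, 0.002, -0.133]
force: [0.2, 0.8, -2.5]
width: 19.4
```

```bash
python3 - <<'E'
from h import *
s,p,T=tool();print(p,w2l(p),s["tool_rot"],s["force"])
E
```

```text
[550.21741302  22.91921528 112.91721784] [-28.94308322  -0.68172635] [ 3.14053736e+00  1.67800048e-03 -1.33105544e-01] [ 0.23791283  0.82309078 -2.45673932]
```

There is no force at -29 here. I'm going 8 mm farther to confirm.

Request:
move_arm(moves=[[[0.003, 0, 0, 0, 0, 0], [0.006, 0, 0, 0, 0, 0], [0.008, 0, 0, 0, 0, 0], [0.008, 0, 0, 0, 0, 0]]])

```text
clock: 12.8
eef_pos: [558.4, 21.8, 112.8]
tool_rot: [3.14, 0.001, -0.133]
force: [0.7, -0.3, -3.7]
width: 19.2
```

Slot 2 (the middle one) is empty: the fork reaches 15 mm beyond where a home dish's edge would be, with no force. I'm retreating, lifting, and checking the dish.

Request:
move_arm(moves=[[[-0.02, 0, 0, 0, 0, 0], [-0.045, 0, 0, 0, 0, 0], [-0.07, 0, 0, 0, 0, 0], [-0.08, 0, -0.02, 0, 0, 0], [-0.08, 0, -0.05, 0, 0, 0], [-0.08, 0, -0.06, 0, 0, 0]]])

```text
clock: 13.55
eef_pos: [480.1, 32.5, 174.4]
tool_rot: [3.141, -0.002, -0.133]
force: [0.9, 0.9, -3.9]
width: 19.5
```

```bash
python3 - <<'E'
from h import *
i=get_image("top");j=get_image("scene");s,p,T=tool();print(p,w2l(p),s["tool_rot"],s["force"])
cv2.imwrite("pics/g3t.png",cv2.resize(i["color"][115:275,180:450],None,fx=2.96,fy=2.96))
b=cv2.resize(j["color"][130:280,220:430],None,fx=3.8,fy=3.8,interpolation=cv2.INTER_CUBIC);cv2.imwrite("pics/g3.png",b)
d=np.array([-90.3,-209]);t=np.array([-48,0]);th=np.arctan2(*(t-d)[::-1]);print(th,np.linalg.norm(t-d))
e=np.array([np.cos(th),np.sin(th)])
for z in(172,112.5):print((d-99*e),row((*l2w(d-99*e),z),inc[2]+th).tolist())
E
```

```text
[479.84334798  32.65084185 173.72108274] [-99.98558551  -0.26166111] [ 3.14119357e+00 -7.80403482e-04 -1.32760212e-01] [-0.50647305 -0.08371474 -3.23535457]
1.371101497567231 213.23763739077583
[-109.93865315 -306.03258887] [-0.0096, 0.3058, 0.0018, 0.0009, -0.0004, -1.3724]
[-109.93865315 -306.03258887] [-0.0096, 0.3058, 0.0613, 0.0009, -0.0004, -1.3724]
```

View pics/g3.png

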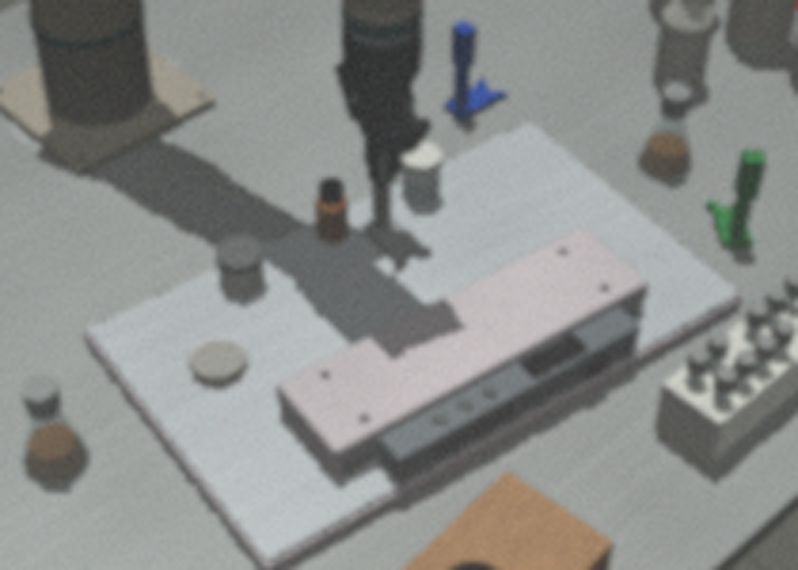

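View pics/g3t.png

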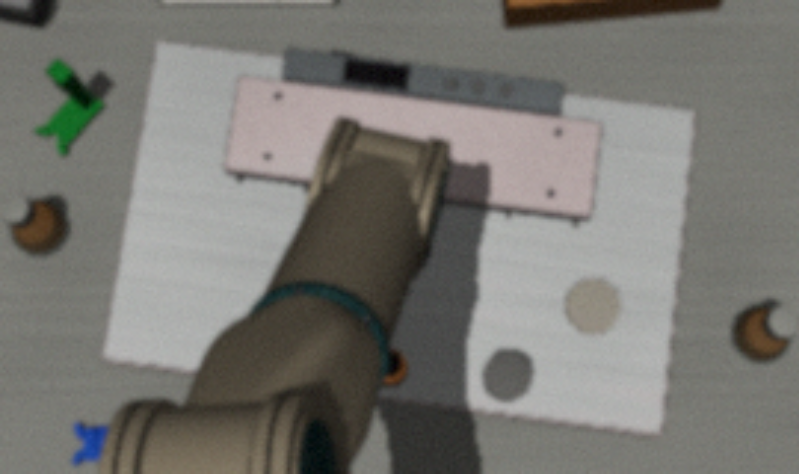

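The scene shows the pusher lifted in the hand at (400,250), with the dish still at (218,362). I'm flying over to behind the dish, turning on the way.

Request:
move_arm(moves=[[[-0.001, 0.03, 0, 0, 0, -0.13], [-0.002, 0.06, 0, 0, 0, -0.28], [-0.003, 0.09, 0, 0, 0, -0.43], [-0.004, 0.125, 0, 0, 0, -0.58], [-0.005, 0.16, 0, 0, 0, -0.73], [-0.006, 0.195, 0, 0, 0, -0.88], [-0.007, 0.23, 0, 0, 0, -1.03], [-0.008, 0.265, 0, 0, 0, -1.18], [-0.009, 0.295, 0, 0, 0, -1.32], [-0.0095, 0.306, 0.001, 0.001, 0, -1.372], [-0.0095, 0.306, 0.002, 0.001, 0, -1.372], [-0.0095, 0.306, 0.025, 0.001, 0, -1.372], [-0.0095, 0.306, 0.045, 0.001, 0, -1.372], [-0.0095, 0.306, 0.057, 0.001, 0, -1.372], [-0.0095, 0.306, 0.061, 0.001, 0, -1.372], [-0.0095, 0.306, 0.061, 0.001, 0, -1.372]]])

```text
clock: 15.65
eef_pos: [429.2, -269.4, 112.3]
tool_rot: [-3.14, 0.001, 1.239]
force: [-0.3, 0.1, -2.8]
width: 19.7
```

```bash
python3 - <<'E'
from h import *
i=get_image("top");j=get_image("scene");s,p,T=tool();print(p,w2l(p),s["tool_rot"],s["force"],s["qpos"].round(2))
a=cv2.resize(i["color"][190:270,370:450],None,fx=4.5,fy=4.5,interpolation=cv2.INTER_CUBIC)
b=cv2.resize(j["color"][180:260,230:320],None,fx=4.5,fy=4.5,interpolation=cv2.INTER_CUBIC);cv2.imwrite("pics/g4.png",cv2.hconcat([a,b]))
E
```

```text
[ 429.38389275 -269.71643828  112.84346841] [-110.36258765 -306.63471237] [-3.14071781e+00  9.71614770e-04  1.23894481e+00] [-0.17894261 -0.11826112 -2.44884044] [ 0.51  0.61 -0.01  2.02  0.01  0.51  1.73]
```

View pics/g4.png

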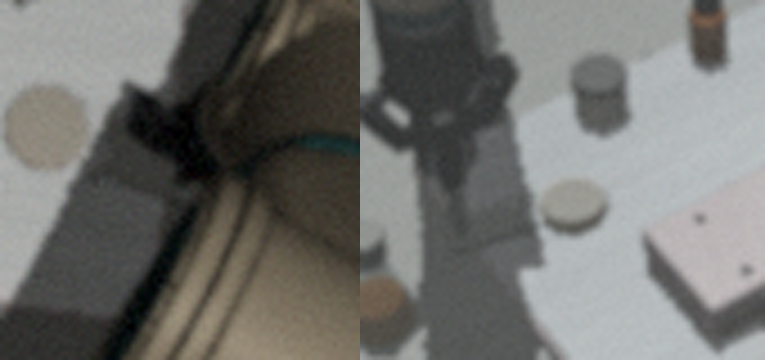

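The fork stands right behind the dish in line, about 14 mm clear, with the flask free. I'm pushing about 110 mm and then checking.

Request:
move_arm(moves=[[[0.006, 0, 0, 0, 0, 0], [0.014, 0, 0, 0, 0, 0], [0.022, 0, 0, 0, 0, 0], [0.032, 0, 0, 0, 0, 0], [0.043, 0, 0, 0, 0, 0], [0.055, 0, 0, 0, 0, 0], [0.067, 0, 0, 0, 0, 0], [0.079, 0, 0, 0, 0, 0], [0.09, 0, 0, 0, 0, 0], [0.1, 0, 0, 0, 0, 0], [0.107, 0, 0, 0, 0, 0], [0.112, 0, 0, 0, 0, 0], [0.112, 0, 0, 0, 0, 0]]])

```text
clock: 17.38
eef_pos: [465.6, -163.4, 112.2]
tool_rot: [-3.14, 0.001, 1.239]
force: [-0.1, -0.4, -3.1]
width: 19.4
```

```bash
python3 - <<'E'
from h import *
i=get_image("top");j=get_image("scene");s,p,T=tool();print(p,w2l(p),s["tool_rot"],s["force"])
y=s["tool_rot"][2]-inc[2];print("cup",w2l(p)+85*np.array([np.cos(y),np.sin(y)]))
a=cv2.resize(i["color"][170:250,320:420],None,fx=4,fy=4,interpolation=cv2.INTER_CUBIC)
b=cv2.resize(j["color"][160:240,250:350],None,fx=4,fy=4,interpolation=cv2.INTER_CUBIC);cv2.imwrite("pics/g5.png",cv2.hconcat([a,b]))
E
```

```text
[ 465.30015585 -163.95939975  112.22647471] [ -88.62341832 -197.08135701] [-3.13955705e+00  1.03060515e-03  1.23863353e+00] [-0.19662171  0.20963693 -2.25547782]
cup [ -71.68131407 -113.78690879]
```

View pics/g5.png

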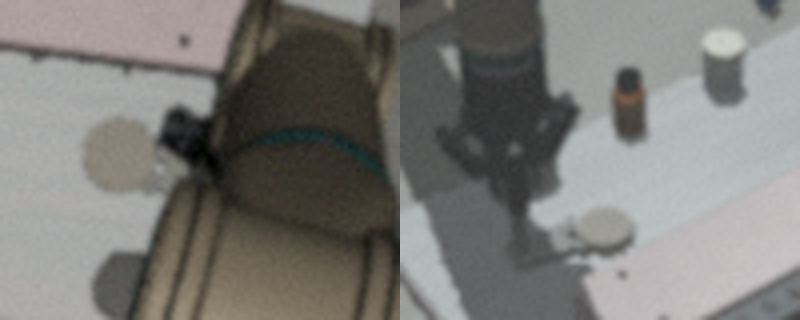

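```bash
python3 - <<'E'
from h import *
i=get_image("top")
print(w2l(at_z(i,(349.1,208.3),35)))
p=tool()[1]
t=np.array([-48,0]);v=t-np.array([-71.7,-113.8]);print(np.arctan2(v[1],v[0])+inc[2],np.linalg.norm(v))
for th in (1.371,):
    e=np.array([np.cos(th),np.sin(th)]);print(row((*l2w(t-85*e),112.5),inc[2]+th).tolist())
E
```

```text
[ -73.97119028 -110.10182487]
1.2339711204312764 116.2416878748756
[0.1163, 0.0006, -0.0004, -0.002, 0.001, -0.001]
```

The dish sits in the fork, measured at (-74,-110) against a cup estimate of (-72,-114). I'm pushing on to in front of slot 2.

Request:
move_arm(moves=[[[0.005, 0, 0, 0, 0, 0], [0.013, 0, 0, 0, 0, 0], [0.023, 0, 0, 0, 0, 0], [0.034, 0, 0, 0, 0, 0], [0.046, 0, 0, 0, 0, 0], [0.058, 0, 0, 0, 0, 0], [0.07, 0, 0, 0, 0, 0], [0.082, 0, 0, 0, 0, 0], [0.093, 0, 0, 0, 0, 0], [0.102, 0, 0, 0, 0, 0], [0.109, 0, 0, 0, 0, 0], [0.114, 0.0005, 0, 0, 0, 0], [0.116, 0.0005, 0, 0, 0, 0], [0.116, 0.0005, 0, 0, 0, 0]]])

```text
clock: 19.27
eef_pos: [503.7, -54.2, 112.1]
tool_rot: [-3.14, 0.001, 1.239]
force: [0.1, -0.4, -2.7]
width: 19.4
```

```bash
python3 - <<'E'
from h import *
i=get_image("top");j=get_image("scene");s,p,T=tool();print(p,w2l(p),s["tool_rot"],s["force"])
y=s["tool_rot"][2]-inc[2];cup=w2l(p)+85*np.array([np.cos(y),np.sin(y)]);print("cup",cup,y)
u=proj(i,(*l2w(cup),35));v=proj(j,(*l2w(cup),35));print(u,v)
a=cv2.resize(i["color"][160:240,270:370],None,fx=4,fy=4,interpolation=cv2.INTER_CUBIC)
b=cv2.resize(j["color"][150:230,270:370],None,fx=4,fy=4,interpolation=cv2.INTER_CUBIC)
for q,im,o in((u,a,(270,160)),(v,b,(270,150))):cv2.circle(im,tuple(int(t) for t in (q+.5-o)*4),2,(0,0,255),-1)
cv2.imwrite("pics/g6.png",cv2.hconcat([a,b]))
E
```

```text
[503.57087486 -54.47196851 112.12864113] [-65.03925478 -83.52109652] [-3.13954179e+00  9.80238704e-04  1.23851515e+00] [ 0.35862139  0.3422523  -3.57404327]
cup [-48.08729054  -0.22865443] 1.370015152009572
[315.48102384 195.63131478] [327.56996027 207.34726739]
```

View pics/g6.png

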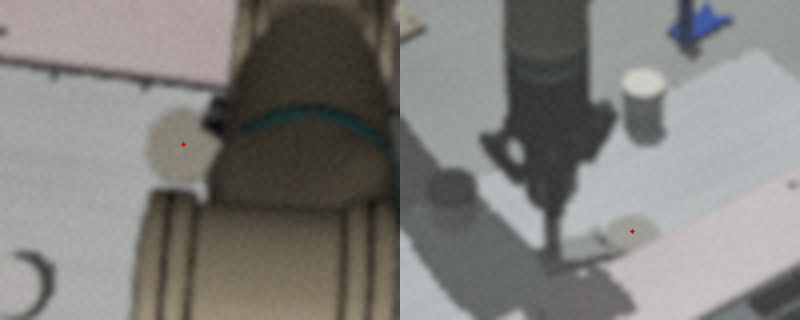

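The cup mark falls on the dish centre in both views. I'm swinging the pusher about the dish centre to heading 0, with 2 mm slack.

```bash
python3 - <<'E'
from h import *
C=np.array([-48,0.])
for th in list(np.linspace(1.37,0,10)):
    e=np.array([np.cos(th),np.sin(th)]);print(row((*l2w(C-87.5*e),112.3),inc[2]+th).tolist())
E
```

```text
[-0.0023, 0.0, -0.0002, -0.0021, 0.001, 0.0]
[-0.0012, -0.0132, -0.0001, -0.002, 0.0011, 0.1522]
[0.0018, -0.0262, -0.0001, -0.0019, 0.0013, 0.3045]
[0.0067, -0.0385, -0.0001, -0.0018, 0.0014, 0.4567]
[0.0135, -0.05, -0.0001, -0.0017, 0.0016, 0.6089]
[0.0219, -0.0603, -0.0001, -0.0016, 0.0017, 0.7611]
[0.0318, -0.0692, -0.0001, -0.0015, 0.0018, 0.9133]
[0.0429, -0.0765, -0.0001, -0.0013, 0.002, 1.0656]
[0.055, -0.0821, -0.0001, -0.0012, 0.0021, 1.2178]
[0.0678, -0.0857, -0.0001, -0.001, 0.0022, 1.37]
```

Request:
move_arm(moves=[[[-0.0025, 0, 0, 0, 0, 0], [-0.0025, 0, 0, 0, 0, 0], [-0.001, -0.013, 0, 0, 0, 0.152], [0.002, -0.026, 0, 0, 0, 0.305], [0.0065, -0.0385, 0, 0, 0, 0.457], [0.0135, -0.05, 0, 0, 0, 0.609], [0.022, -0.0605, 0, -0.001, 0, 0.761], [0.032, -0.069, 0, -0.001, 0, 0.913], [0.043, -0.0765, 0, -0.001, 0, 1.066], [0.055, -0.082, 0, -0.001, 0.001, 1.218], [0.068, -0.0855, 0, -0.001, 0.002, 1.37], [0.068, -0.0855, 0, -0.001, 0.002, 1.37], [0.068, -0.0855, 0, -0.001, 0.002, 1.37]]])

```text
clock: 21.0
eef_pos: [445.1, 37.5, 112.3]
tool_rot: [3.141, -0.0, -0.129]
force: [-0.2, -0.5, -3.2]
width: 19.3
```

```bash
python3 - <<'E'
from h import *
i=get_image("top");j=get_image("scene");s,p,T=tool();print(p,w2l(p),s["tool_rot"],s["force"])
y=s["tool_rot"][2]-inc[2];cup=w2l(p)+85*np.array([np.cos(y),np.sin(y)]);print("cup",cup,y)
u=proj(i,(*l2w(cup),35));v=proj(j,(*l2w(cup),35));print(u,v)
a=cv2.resize(i["color"][160:260,270:370],None,fx=4,fy=4,interpolation=cv2.INTER_CUBIC)
b=cv2.resize(j["color"][140:240,270:370],None,fx=4,fy=4,interpolation=cv2.INTER_CUBIC)
for q,im,o in((u,a,(270,160)),(v,b,(270,140))):cv2.circle(im,tuple(int(t) for t in (q+.5-o)*4),2,(0,0,255),-1)
cv2.imwrite("pics/g7.png",cv2.hconcat([a,b]))
print(row((*l2w((-29,0)),112.3),inc[2]).tolist())
E
```

```text
[445.07398366  37.21698542 112.36392241] [-135.05348137   -0.29394574] [ 3.14156342e+00 -1.91796329e-04 -1.30623229e-01] [ 0.50117504 -0.9094359  -3.13842953]
cup [-50.05351404  -0.21942017] 0.000876771478152627
[315.39269858 196.23937832] [327.28362698 207.0571371 ]
[0.1061, -0.0002, 0.0001, 0.0, -0.0002, 0.0009]
```

View pics/g7.png

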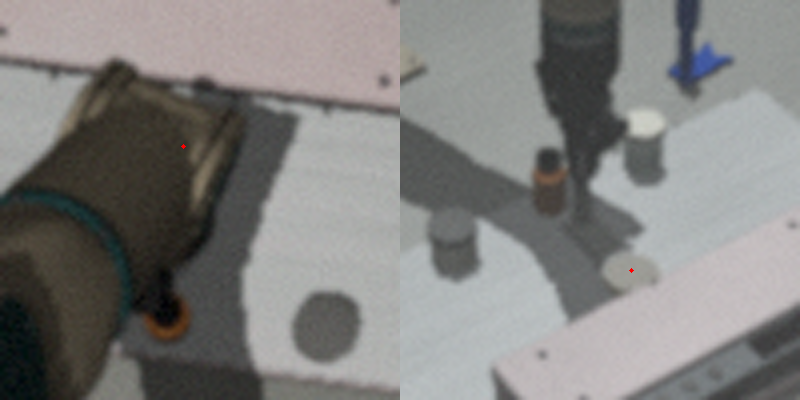

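The dish is still at (630,270) in the scene crop, lined up with slot 2, and the vial has not moved. I'm pushing in, slowing near the end.

Request:
move_arm(moves=[[[0.004, 0, 0, 0, 0, 0.001], [0.01, 0, 0, 0, 0, 0.001], [0.018, 0, 0, 0, 0, 0.001], [0.026, 0, 0, 0, 0, 0.001], [0.034, 0, 0, 0, 0, 0.001], [0.042, 0, 0, 0, 0, 0.001], [0.05, 0, 0, 0, 0, 0.001], [0.058, 0, 0, 0, 0, 0.001], [0.066, 0, 0, 0, 0, 0.001], [0.074, 0, 0, 0, 0, 0.001], [0.082, 0, 0, 0, 0, 0.001], [0.089, 0, 0, 0, 0, 0.001], [0.095, 0, 0, 0, 0, 0.001], [0.099, 0, 0, 0, 0, 0.001], [0.1, 0, 0, 0, 0, 0.001]]])

```text
clock: 22.98
eef_pos: [544.4, 24.8, 112.2]
tool_rot: [-3.142, -0.0, -0.132]
force: [-0.6, 0.3, -3.3]
width: 19.3
```

```bash
python3 - <<'E'
from h import *
s,p,T=tool();print(p,w2l(p),s["tool_rot"],s["force"])
j=get_image("scene")
b=cv2.resize(j["color"][140:260,270:390],None,fx=5,fy=5,interpolation=cv2.INTER_CUBIC);cv2.imwrite("pics/g8.png",b)
E
```

```text
[544.36429553  24.83690322 112.2364297 ] [-34.99711662   0.4519363 ] [-3.14158201e+00 -5.50813814e-05 -1.32086433e-01] [-0.56551091  0.32566481 -3.29174018]
```

View pics/g8.png

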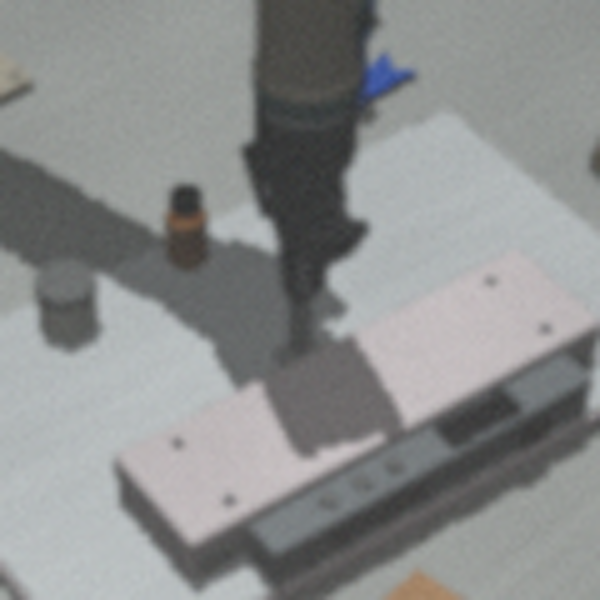

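The dish has gone under the housing and the force is still small. I'm feeling for the stop.

Request:
move_arm(moves=[[[0.002, 0, 0, 0, 0, 0], [0.004, 0, 0, 0, 0, 0], [0.005, 0, 0, 0, 0, 0], [0.006, 0, 0, 0, 0, 0]]])

```text
clock: 23.52
eef_pos: [549.4, 24.3, 112.2]
tool_rot: [-3.141, 0.002, -0.132]
force: [-2.5, 0.9, -2.4]
width: 19.1
```

Request:
move_arm(moves=[[[0.001, 0, 0, 0, 0, 0], [0.002, 0, 0, 0, 0, 0], [0.002, 0, 0, 0, 0, 0]]])

```text
clock: 23.9
eef_pos: [549.9, 24.3, 111.8]
tool_rot: [-3.141, 0.005, -0.132]
force: [-5.5, 0.6, 0.4]
width: 19.6
```

```bash
python3 - <<'E'
from h import *
s,p,T=tool();print(p,w2l(p),s["tool_rot"],s["force"])
E
```

```text
[549.89031662  24.26354517 111.84122927] [-29.44362591   0.60810771] [-3.14113705  0.00467557 -0.13183547] [-5.51615121  0.61186943  0.42571586]
```

The stop is confirmed: 5.5 N at -29.4, the same place as the occupied slots. I'm withdrawing and parking at local (-95, +40).

Request:
move_arm(moves=[[[-0.005, 0, 0, 0, 0, 0], [-0.015, 0, 0, 0, 0, 0], [-0.03, 0, 0, 0, 0, 0], [-0.045, 0, 0, 0, 0, 0], [-0.06, 0, 0, 0, 0, 0], [-0.067, 0, 0, 0, 0, 0], [-0.067, -0.015, 0, 0, 0, 0], [-0.067, -0.03, 0, 0, 0, 0], [-0.067, -0.04, 0, 0, 0, 0], [-0.067, -0.04, 0, 0, 0, 0], [-0.067, -0.04, 0.001, 0, 0, 0], [-0.067, -0.04, 0.001, 0, 0, 0]]])

```text
clock: 25.4
eef_pos: [490.8, 71.6, 111.2]
tool_rot: [3.141, 0.0, -0.133]
force: [-0.6, -0.2, -3.3]
width: 19.0
```

```bash
python3 - <<'E'
from h import *
j=get_image("scene");i=get_image("top");s,p,T=tool();print(p,w2l(p),s["tool_rot"],s["force"])
a=cv2.resize(i["color"][115:275,200:360],None,fx=2.5,fy=2.5,interpolation=cv2.INTER_CUBIC)
b=cv2.resize(j["color"][150:230,290:370],None,fx=5,fy=5,interpolation=cv2.INTER_CUBIC);cv2.imwrite("pics/g9.png",cv2.hconcat([a,b]))
E
```

```text
[490.8855877   71.77827506 111.25689743] [-94.16912231  39.9758319 ] [ 3.14144499e+00  1.19468272e-04 -1.32965968e-01] [-0.51111716  0.0610938  -3.44670817]
```

View pics/g9.png

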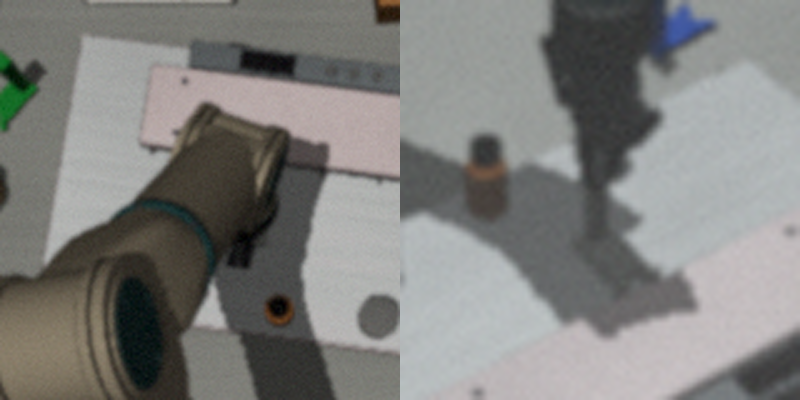

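The dish stayed inside and the pusher is free in front of the mouths. I'm lowering until the sole touches the deck.

Request:
move_arm(moves=[[[0, 0, 0.0005, 0, 0, 0], [0, 0, 0.001, 0, 0, 0], [0, 0, 0.0015, 0, 0, 0], [0, 0, 0.0015, 0, 0, 0]]])

```text
clock: 26.0
eef_pos: [491.0, 72.3, 109.9]
tool_rot: [-3.141, -0.0, -0.132]
force: [-0.3, 0.3, 0.8]
width: 19.6
```

Force z went from -3.4 N to +0.8 N, so the sole carries its own weight on the deck. I'm releasing, then lifting straight up.

Request:
move_arm(moves=[[[0, 0, 0, 0, 0, 0], [0, 0, 0, 0, 0, 0], [0, 0, 0, 0, 0, 0], [0, 0, 0, 0, 0, 0], [0, 0, 0, 0, 0, 0], [0, 0, 0, 0, 0, 0]]], jaw=1)

```text
clock: 26.75
eef_pos: [490.9, 72.3, 109.7]
tool_rot: [-3.142, 0.0, -0.132]
force: [-0.4, -0.4, 0.4]
width: 85.1
```

Request:
move_arm(moves=[[[0, 0, -0.01, 0, 0, 0], [0, 0, -0.03, 0, 0, 0], [0, 0, -0.06, 0, 0, 0], [0, 0, -0.1, 0, 0, 0], [0, 0, -0.15, 0, 0, 0], [0, 0, -0.18, 0, 0, 0], [0, 0, -0.18, 0, 0, 0], [0, -0.05, -0.18, 0, 0, 0], [0, -0.1, -0.18, 0, 0, 0], [0, -0.15, -0.18, 0, 0, 0], [0, -0.2, -0.18, 0, 0, 0], [0, -0.25, -0.18, 0, 0, 0], [0, -0.3, -0.18, 0, 0, 0], [0, -0.3, -0.18, 0, 0, 0], [0, -0.3, -0.18, 0, 0, 0]]])

```text
clock: 28.62
eef_pos: [530.0, 368.6, 288.6]
tool_rot: [3.139, 0.001, -0.133]
force: [-0.1, -0.6, 0.4]
width: 85.1
```

```bash
python3 - <<'E'
from h import *
j=get_image("scene");i=get_image("top");s,p,T=tool();print(p,w2l(p),s["clock"],s["force"])
cv2.imwrite("pics/f_t.png",cv2.resize(i["color"][115:275,180:450],None,fx=2.96,fy=2.96,interpolation=cv2.INTER_CUBIC))
cv2.imwrite("pics/f_s.png",cv2.resize(j["color"][120:275,220:440],None,fx=3.6,fy=3.6,interpolation=cv2.INTER_CUBIC))
E
```

```text
[530.55008126 367.74124255 289.4984738 ] [-93.65413963 338.58441344] 28.725 [ 0.42722663 -0.52496184  0.36224924]
```

View pics/f_t.png

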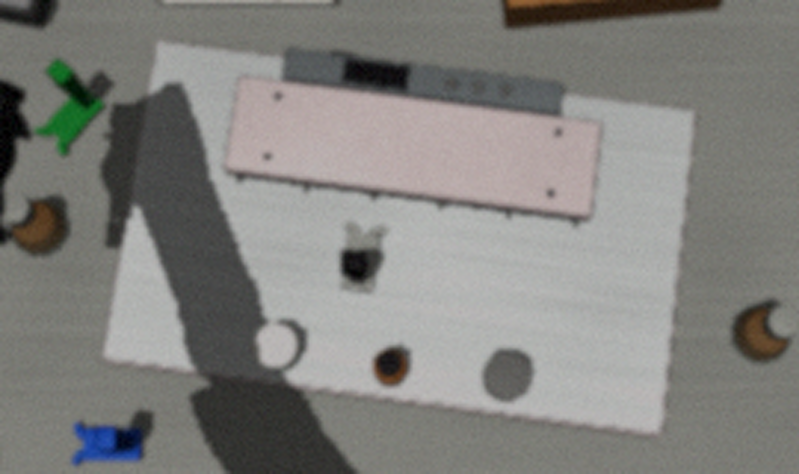

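View pics/f_s.png

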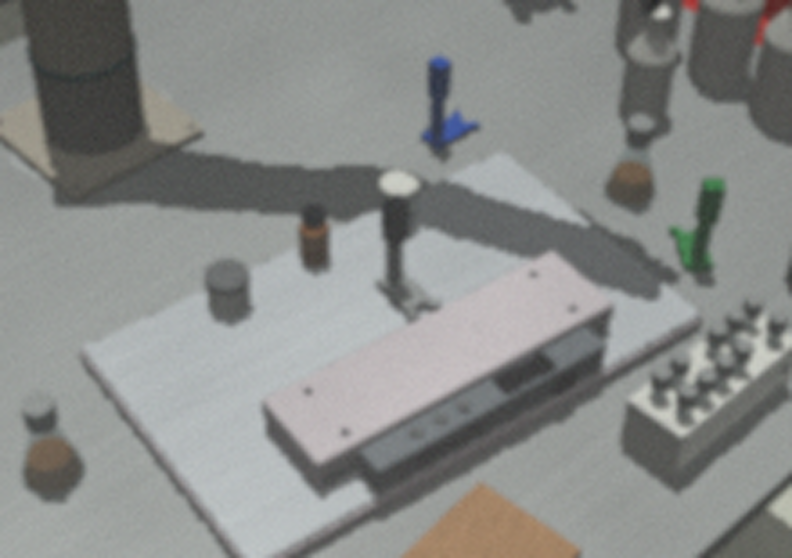

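The pusher stands upright at (360,262) in the top crop, clear of the mouths. The dish is gone from the deck and nothing sticks out of the slots. The jar, vial, tub and flasks are where they were in the first pictures. I'm handing in.

```bash
python3 -c "
from cell import job
print(job.finish_job())"
```

```text
the job is handed in; nothing more can be done
None
```

I pushed the waiting dish home into slot 2 and handed the job in at about 29 s of the 64 s allowed. No verdict was reported.

- **Finding the slot:** I felt behind the flaps of slots 4, 3 and 2 with the pusher. Slots 4 and 3 gave firm contact (7.1 N and 5.9 N), with the grip's axis about 30 mm in front of the mouths, which is where a home dish would stop the fork. In slot 2 I went about 8 mm past that depth with no force. I did not probe slots 1 and 0, since only one slot is empty.
- **Placing the dish:** I pushed the dish diagonally along the deck, swung the pusher around it, and slid it straight in until it met the stop. I felt 5.5 N with the grip's axis 29.4 mm in front of the mouths, within about 0.6 mm of the occupied slots' readings.
- **Finishing:** I set the pusher down on the deck about 95 mm in front of the mouths and moved the arm away.

**Last checks:**
- The pusher stands upright and clear of the flaps, and the dish is no longer on the deck.
- By eye, the jar, vial, tub and both flasks sit where they did in the first pictures. I did not compare the wash bottle and the dish stack specifically.
- The flaps cannot be seen from either camera, so that they are shut is inferred from the dish sitting fully home and the pusher being withdrawn.

No check failed. The camera and touch measurements differed by up to about 4 mm, but only where I could compare them.

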